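# Press a mounted photo block

### The job

Lay the wooden photo block flat on the bed of the green screw press, picture up, centred between the red lines and pushed home against the stop at the back. Then turn the black knob clockwise until the orange tab has popped well out of the side of the press, and stop there without overtightening. Let go, leaving the block clamped and the things around it undisturbed.

Things in the scene. Friction and masses are not known exactly. Their poses are not given: they have to be found in the camera images.
- block: Loose pale wooden block, 160 (its x) x 50 (its y) x 22 mm high, 0.08 to 0.17 kg, a grey woodland photo glued on its top. Starts picture up on the bench left or right of the press. Origin: centre of its underside; z up. Either end may go in first.
- bed: Flat steel bed of the press, fixed, top 30 mm above the bench. Origin: on its top face, exactly where the centre of the underside of a seated block belongs. x points into the mouth to the stop, y left looking in, z up. It runs from x -85 to +135 mm, 55 mm to each side; red lines along x at y -32 and +32 mm.
- stop (a point): Middle of the lower edge of the stop bar's front face, on the bed's top, 80 mm along the bed's x from its origin. The bar is 70 mm wide, 14 mm high. A seated block's far end touches it. Same axes as the bed.
- mouth (a point): Middle of the lower front edge of the green press head, 52 mm above the bed, at bed x = +5 mm (axes as the bed). The head is 70 mm wide, 63 mm high, and runs back from here. Under it, 30 mm behind this point, hangs a round rubber foot, 40 mm across, 4.5 to 12 mm above a seated block's top: unknown, new each time. So slide the block in on the bed.
- knob_grip (a point): Grip point of the knob, on the vertical screw axis, 179 mm above the bench. Its grip is an upright black bar 56 mm long (this x), 14 mm thick (this y), from 22 mm below to 12 mm above this point, on a disc 56 mm across. Clockwise from above tightens: foot 3.2 mm down per rad; the knob keeps its height, stays where left, needs 0.15 to 0.25 N m and 2 to 5 rad in all.
- tab (a joint): How far the orange tab (16 x 6 mm) stands out of a tall black slot in the head's +y side (left looking in), beside the screw, about 90 mm above the bed; m: 0 flush, 0.012 all the way. At 15 N on the block the foot's spring starts to give, 2 N per mm, tab 4 mm per mm: 8 mm at 19 N, 12 mm at 21 N, where the foot bottoms and the force shoots up. 4 mm of tab = 0.3 rad of knob.
- tape: Bystander: roll of blue tape lying flat, 90 mm across, 24 mm high. Origin: centre of its underside.
- cup: Bystander: green plastic cup, 70 mm across, 95 mm high. Origin: centre of its underside.
- glue: Bystander: white glue bottle, 50 mm across, 140 mm high. Origin: centre of its underside.
Things that resemble listed ones, but are neither listed nor needed, are in the scene too. What is meant by the block is not pink or yellow, and is the smaller of those in its own colour.

How it is judged (in metres and radians):
On the way, in this order (a step that is already met when the one before it is completed fails the run):
1. the block lies flat on the bed, centred and home against the stop, not yet clamped (x of block in the frame of bed above -0.004 m and y of block in the frame of bed between -0.01 and 0.01 m and z of block in the frame of bed below 0.003 m and angle between the x axis of block and the x axis of bed, either way round below 0.1 rad and value of joint tab below 0.002 m), for 0.2 s.
2. the tab has popped out while the foot presses the block onto the bed (value of joint tab above 0.0075 m and contact force between block and bed above 14 N), for 0.2 s.
At the end, for the whole second after the job is handed in: The block lies flat on the bed, picture up, within 4 mm of the stop, within 10 mm of the centre line and 0.1 rad of square; the tab stands out at least 7.5 mm (of 12) and the block is pressed on the bed with at least 14 N; all is at rest (all of step 2 and x of block in the frame of bed above -0.004 m and y of block in the frame of bed between -0.01 and 0.01 m and z of block in the frame of bed below 0.003 m and angle between the x axis of block and the x axis of bed, either way round below 0.1 rad and angle between block's own z axis and vertical below 0.1 rad and linear speed of block below 0.01 m/s); the robot touches nothing.
It fails at once if the press is overtightened: it squeezes the block with more than 26 N (contact force between block and bed above 26 N and value of joint tab above 0.004 m).
It fails at once if a bystander is moved more than 30 mm (distance of any of tape, cup, glue from where it was at the start of the episode above 0.03 m).
It also fails if it takes over 72 s, if anything falls off the work surface, if the arm or the gripper's body presses on something with over 40 N, if the wrist force passes 120 N, or if a joint passes its speed limit or range.

### The arm

A 7-joint arm with a two-finger parallel gripper is mounted at the origin on the work surface. World frame = base frame: x ahead of the robot, y to its left, z up, the work surface at z = 0. Lengths are in mm, angles in degrees, forces in N, time in s.
With the tool pointing down it reaches from about 350 to 900 mm from the base axis. Payload 8.1 kg.
Tool frame: the origin (TCP) lies midway between the tips of the shut fingers; the grasp point (between the pads) lies 19 mm behind it; z points along the fingers, y is the direction in which the jaws open and shut (so a half turn about z gives the same grasp; the last joint's range is limited). The gripper opens to 92 mm and grips with 3 to 60 N. Pads are 19 mm wide; open, the fingers measure 130 mm over their backs; the gripper's body (75 mm by 190 mm) begins 47 mm behind the grasp point.
Start: joints at [-76.639, 24.895, 1.432, 90.138, -0.665, 64.973, -4.303], TCP at [205.98, 590.096, 226.742] pointing down, gripper open.
Joint ranges: [-149.89, 149.89], [-25.12, 119.58], [-72.63, 75.52], [4.76, 147.25], [-75.54, 255.54], [6.69, 114.76], [-157.13, 157.13]. Speed limits (degrees/s): [127.2, 127.2, 172.46, 172.46, 180, 180, 180].

### API

Orientations are given as [roll, pitch, yaw] about the fixed x, y, z axes, in that order (R = Rz(yaw) Ry(pitch) Rx(roll)).
In Python, from station import bot gives the robot as it stands. The module is installed in compiled form; this text tells all that it offers. Calls block until the motion is done:
- bot.reach(position, orientation): joint-space move of the TCP to a pose.
- bot.movel(position, vel=150, rotation=None, max_force=None): straight line of the TCP; rotation=None keeps the orientation; vel is the mean speed in mm/s. With max_force (N) it stops when the force on the tool has changed by that much, and returns True; else False.
- bot.move_joints(angles): joint-space move.
- bot.open_gripper() and bot.grab(): open the fingers fully, or close them until they stop; the grip force is fixed at half the most.
- bot.sleep(seconds).
- bot.solve_ik(position, orientation): joint angles nearest the present ones, or None.
- bot.capture(name): name is "scene" or "top" or "wrist"; returns a dict with "color" (420x560x3 uint8, red, green, blue), "range_z" (420x560 float32, mm along the optical axis (not along the pixel's ray), 0 where there is no reading), "fx", "fy", "cx", "cy" (pixels), "xyz" and "rotation" of the camera in the world; the wrist camera has in their place "T_tool_cam" (4x4, takes a point from camera to tool coordinates, whose origin is the TCP and whose axes are the flange's). Camera axes: x right, y up, looking along -z (the intrinsics and any distortion apply to the point x, -y, -z); pixel columns grow to the right and rows downward; lengths in mm; the calibration is good to about 2 mm. A picture is of the moment at which its call begins: read the wrist's pose just before it.
A pose or a line that the arm cannot do raises bot.IKError and nothing moves.
- bot.finish_job(): hands the job in, once; it reports no verdict.
Readings, each from a call of its own:
- bot.get_time_s(): time.
- bot.get_joint_positions(): joint angles.
- bot.get_dq(): joint speeds.
- bot.get_tau(): joint torques, N m.
- bot.get_position(): TCP position.
- bot.get_tcp_rot(): TCP orientation.
- bot.get_contact_force(): force on the tool from outside, world axes, zero at the start.
- bot.get_moment(): the same for the moment, N m.
- bot.get_finger_gap(): finger opening in mm.
Only numpy, scipy, OpenCV 4.12 (cv2) and the standard library are available. Lean on these libraries where they do the work, as an engineer would, in place of code of your own. Each camera call takes 0.05 s, during which the arm holds its last target.

## Working session

There is one attempt and no reset: what is moved stays moved. The work goes in short steps, each a Python script; the robot and the scene stay as the last script left them, time stands still between calls to the robot, and variables do not carry over. Pictures are saved under pics/ and viewed, and the job is handed in when it is done.

```bash
ls; mkdir -p pics; python3 - <<'E'
from station import bot
import cv2,pickle
for n in ["scene","top","wrist"]:
    p=(bot.get_position(),bot.get_tcp_rot())
    d=bot.capture(n); d["pose"]=p
    cv2.imwrite(f"pics/{n}0.png",d["color"][:,:,::-1]); pickle.dump(d,open(f"{n}0.pkl","wb"))
    print(n,{k:v for k,v in d.items() if k not in("color","range_z")})
print(bot.get_time_s())
E
```

```text
pics
scene {'fx': 453.01297909267737, 'fy': 453.01297909267737, 'cx': 276.0220195435207, 'cy': 208.24309393614055, 'xyz': array([ 966.85103998, -594.53742226, 1009.8559184 ]), 'rotation': array([38.40187349,  0.67715887, 39.88300689]), 'pose': (array([205.84103617, 589.58063198, 225.93742715]), array([-1.79909398e+02,  9.62019905e-03,  1.60755627e+02]))}
top {'fx': 483.64842426490344, 'fy': 483.64842426490344, 'cx': 280.5899822750057, 'cy': 201.11649243285916, 'xyz': array([ 224.48454783,  -72.02986288, 1429.62460069]), 'rotation': array([ 1.15534319e+01,  2.27540582e-02, -8.91989294e+01]), 'pose': (array([205.84300229, 589.59516287, 225.9758562 ]), array([-1.79912427e+02,  8.94852022e-03,  1.60754386e+02]))}
wrist {'fx': 308.96930343019955, 'fy': 308.96930343019955, 'cx': 279.8603371896203, 'cy': 208.05363282379736, 'T_tool_cam': array([[-8.24529945e-04,  9.51202732e-01,  3.08565525e-01,
         8.20563031e+01],
       [ 9.99999574e-01,  9.12461914e-04, -1.40672463e-04,
         5.37180766e-01],
       [-4.15362320e-04,  3.08565277e-01, -9.51203079e-01,
        -1.58857847e+02],
       [ 0.00000000e+00,  0.00000000e+00,  0.00000000e+00,
         1.00000000e+00]]), 'pose': (array([205.892843  , 589.65078288, 226.04976379]), array([-1.79922538e+02,  8.93382606e-03,  1.60753664e+02]))}
0.15
```

View pics/scene0.png

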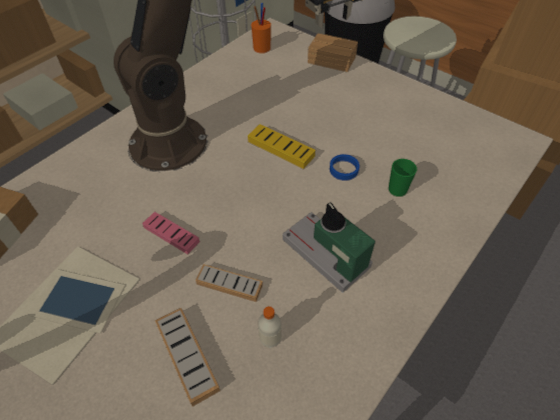

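View pics/top0.png

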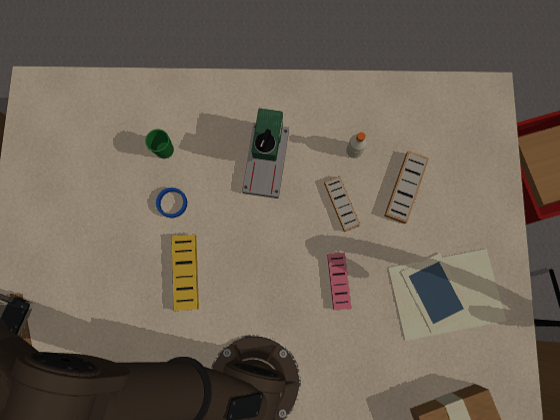

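View pics/wrist0.png

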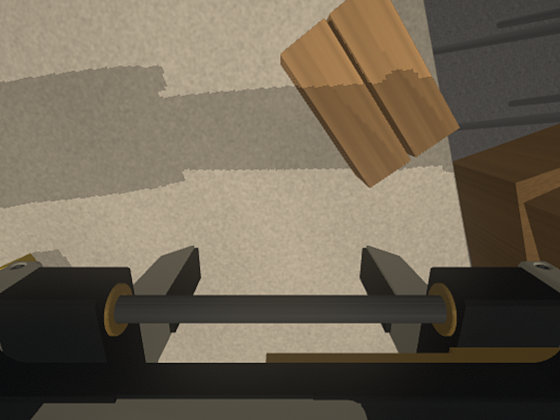

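The pictures show the press with its mouth facing the robot (top view ≈(265,155)). The small wooden block is at top ≈(342,203), and the larger look-alike is at (407,187). The glue is at (357,145), the cup at (160,143) and the tape at (171,202).

```bash
cat > h.py <<'E'
import numpy as np, cv2, pickle
from scipy.spatial.transform import Rotation as R
def cam(d):
    if "T_tool_cam" in d:
        p,r=d["pose"]; Rt=R.from_euler("xyz",r,degrees=True).as_matrix(); T=np.array(d["T_tool_cam"])
        return Rt@T[:3,3]+np.array(p), Rt@T[:3,:3]
    return np.array(d["xyz"]),R.from_euler("xyz",d["rotation"],degrees=True).as_matrix()
def ray(d,u,v):
    o,M=cam(d); return o, M@np.array([(u-d["cx"])/d["fx"],-(v-d["cy"])/d["fy"],-1.])
def onplane(d,u,v,z):
    o,r=ray(d,u,v); return o+r*(z-o[2])/r[2]
def rng(d):
    o,M=cam(d);Z=d["range_z"]; v,u=np.mgrid[:Z.shape[0],:Z.shape[1]]
    P=np.stack([(u-d["cx"])/d["fx"]*Z,-(v-d["cy"])/d["fy"]*Z,-Z],-1)@M.T+o
    P[Z<=0]=np.nan; return P
def proj(d,X):
    o,M=cam(d);c=(np.atleast_2d(X)-o)@M; return np.stack([d["cx"]+d["fx"]*c[:,0]/-c[:,2],d["cy"]-d["fy"]*c[:,1]/-c[:,2]],-1)
def tri(obs):
    A=np.zeros((3,3));b=np.zeros(3)
    for d,u,v in obs:
        o,r=ray(d,u,v); r=r/np.linalg.norm(r);Q=np.eye(3)-np.outer(r,r);A+=Q;b+=Q@o
    X=np.linalg.solve(A,b); return X,[np.linalg.norm(proj(d,X)[0]-[u,v]) for d,u,v in obs]
def load(n): return pickle.load(open(n+".pkl","rb"))
def shot(bot,n,tag):
    p=(bot.get_position(),bot.get_tcp_rot()); d=bot.capture(n); d["pose"]=p
    pickle.dump(d,open(f"{tag}.pkl","wb")); cv2.imwrite(f"pics/{tag}.png",np.ascontiguousarray(d["color"][:,:,::-1])); return d
E
python3 - <<'E'
from h import *
t=load("top0");s=load("scene0")
for n,a,b in [("blk",(342,203),(230,282)),("glue cap",(361,136),(269,312)),("cup",(157,137),(403,165)),("tape",(171,202),(344,166)),("knob",(265,141),(333,215))]:
    X,e=tri([(t,*a),(s,*b)]); print(n,X.round(0),np.round(e,1))
P=rng(t);Ps=rng(s)
print("table",np.nanmedian(P[250:290,220:300,2]),"blk top",P[200:206,340:345].reshape(-1,3).mean(0), "bed",P[185,262],P[170,262])
print("head top",P[120,270],P[115,262])
c=t["color"]
big=cv2.resize(c[90:240,130:430],None,fx=2.6,fy=2.6,interpolation=cv2.INTER_CUBIC)
cv2.imwrite("pics/tz.png",big[:,:,::-1])
big=cv2.resize(s["color"][150:360,180:420],None,fx=2.8,fy=2.8,interpolation=cv2.INTER_CUBIC)
cv2.imwrite("pics/sz.png",big[:,:,::-1])
E
```

```text
blk [ 512. -250.   13.] [0.6 0.7]
glue cap [ 679. -291.  135.] [0.2 0.3]
cup [674. 286. 109.] [1.3 1.4]
tape [506. 259.  14.] [0.2 0.2]
knob [648. -23. 172.] [0.2 0.2]
table -0.011955962086858563 blk top [ 510.32832683 -249.66194566   23.08471481] bed [558.38495643 -11.56754283  31.37920624] [605.21064734 -10.44850144  28.65418136]
head top [717.38658826 -34.99729873 149.32757427] [732.68191974 -12.20197569 147.33475162]
```

View pics/tz.png

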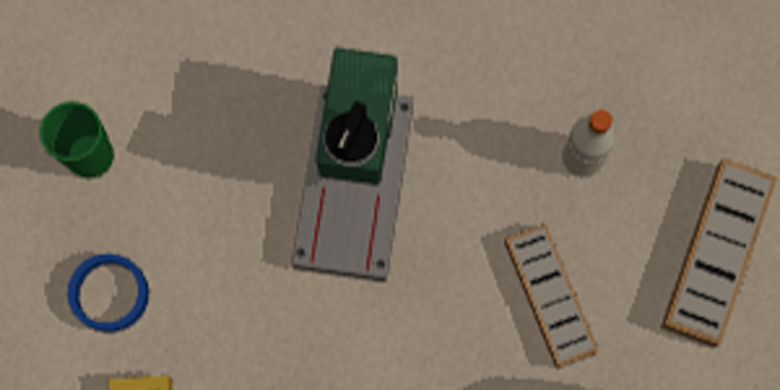

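View pics/sz.png

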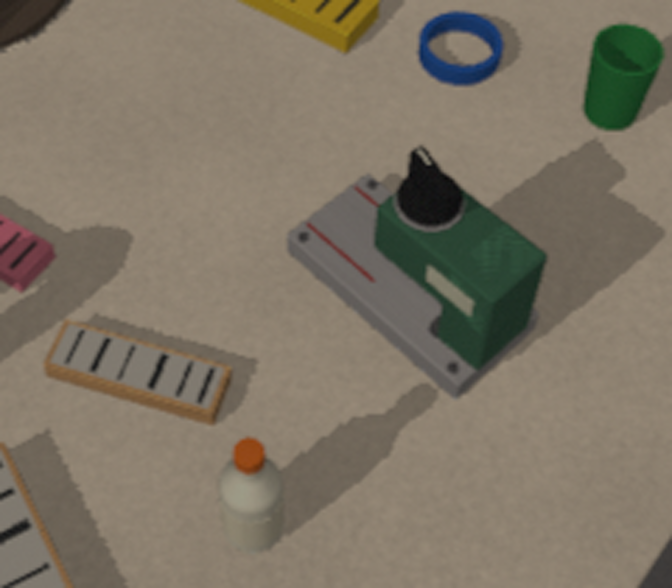

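```bash
python3 - <<'E'
from station import bot
from h import *
for p,y in [((430,-230,330),180),((500,-120,330),180),((500,30,330),180),((640,100,330),90),((640,-20,160),173),((640,-20,160),90),((640,-20,160),250)]:
    print(p,y,np.round(bot.solve_ik(p,[180,0,y]),0) if bot.solve_ik(p,[180,0,y]) is not None else None)
bot.reach((300,450,350),[180,0,170])
bot.reach((500,30,330),[180,0,180]); shot(bot,"wrist","w1"); shot(bot,"wrist","w1")
bot.reach((480,-120,330),[180,0,180]); shot(bot,"wrist","w2")
bot.reach((430,-230,300),[180,0,180]); shot(bot,"wrist","w3")
print(bot.get_time_s(),bot.get_joint_positions())
E
```

```text
(430, -230, 330) 180 [-36.  13.  72. 103. -13.  74. 129.]
(500, -120, 330) 180 [-36.  13.  54.  99. -11.  74. 111.]
(500, 30, 330) 180 [-36.   9.  32.  99.  -5.  73.  86.]
(640, 100, 330) 90 [-38.  26.  39.  79. -16.  80.   1.]
(640, -20, 160) 173 [-18.  31.  23.  94. -14.  58.  92.]
(640, -20, 160) 90 [-29.  34.  40.  95. -24.  60.  19.]
(640, -20, 160) 250 [ 33.  43. -61.  89.  39.  71. 125.]
4.125 [ -9.26140675   8.63531397  36.24210244 104.2752288   -5.49338382
  68.83316493 118.79605426]
```

View images.

View pics/w1.png

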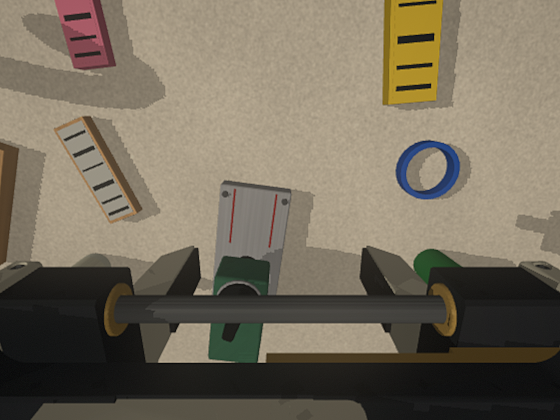

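View pics/w2.png

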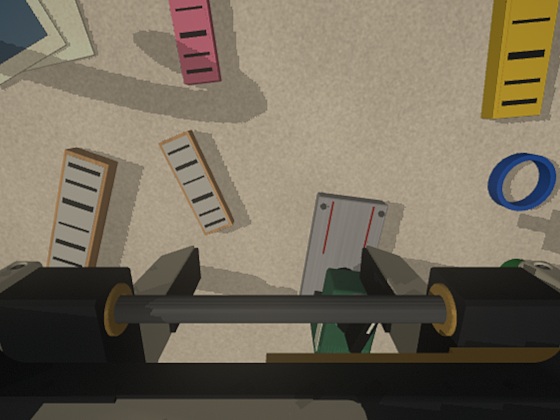

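View pics/w3.png

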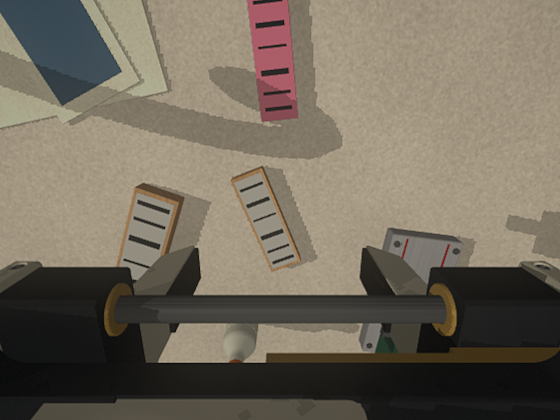

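w1 to w3 show the block clear of its neighbours: w2 (197,182) and w3 (266,218). The bed front with its screws and red lines is at w1 (255,215). The next step is to measure them.

```bash
cat > m.py <<'E'
from h import *
def blockrect(d,ctr,zlo,zhi,rad=110):
    P=rng(d); m=(np.abs(P[...,2]-(zlo+zhi)/2)<(zhi-zlo)/2)&(np.hypot(P[...,0]-ctr[0],P[...,1]-ctr[1])<rad)
    m=np.nan_to_num(m).astype(np.uint8); m=cv2.morphologyEx(m,cv2.MORPH_OPEN,np.ones((3,3)))
    cs,_=cv2.findContours(m,cv2.RETR_EXTERNAL,cv2.CHAIN_APPROX_NONE); c=max(cs,key=cv2.contourArea)
    z=np.nanmedian(P[m>0][:,2])
    return c,z
if __name__=="__main__":
    D={n:load(n) for n in ["top0","w1","w2","w3"]}
    for n,d in D.items():
        c,z=blockrect(d,(512,-250),16,30)
        X=np.array([onplane(d,u,v,22)[:2] for u,v in c[:,0]],np.float32)
        r=cv2.minAreaRect(X); b=cv2.boxPoints(r); e=b[1]-b[0] if np.linalg.norm(b[1]-b[0])>np.linalg.norm(b[2]-b[1]) else b[2]-b[1]
        print(n,"z",z,np.round(r[0],1),np.round(r[1],1),"yaw",np.degrees(np.arctan2(e[1],e[0])).round(1))
    # red lines
    for n in ["top0","w1","w2"]:
        d=D[n];h=cv2.cvtColor(d["color"],cv2.COLOR_RGB2HSV);P=rng(d)
        m=((h[...,0]<8)|(h[...,0]>172))&(h[...,1]>90)&(np.hypot(P[...,0]-590,P[...,1])<90)&(abs(P[...,2]-30)<12)
        k,l,st,ce=cv2.connectedComponentsWithStats(m.astype(np.uint8))
        for i in range(1,k):
            if st[i,4]<15: continue
            v,u=np.where(l==i); X=np.array([onplane(d,a,b,30)[:2] for a,b in zip(u,v)],np.float32)
            f=cv2.fitLine(X,cv2.DIST_L2,0,.01,.01).ravel(); f*= np.sign(f[0]) if 0 else 1
            print(n,"line",st[i,4],"yaw",np.degrees(np.arctan(f[1]/f[0])).round(2),"y at x=580",(f[3]+(580-f[2])*f[1]/f[0]).round(1),"xr",X[:,0].min().round(),X[:,0].max().round(), "z",np.nanmedian(P[v,u,2]).round(1))
    for n in ["w1","w2"]:
        d=D[n]; big=cv2.resize(d["color"][160:370,190:400],None,fx=2.8,fy=2.8,interpolation=cv2.INTER_CUBIC); cv2.imwrite(f"pics/{n}z.png",big[...,::-1])
E
python3 m.py
```

```text
top0 z 22.42175806361729 [ 508.1 -248.4] [159.3  51.4] yaw 21.8
w1 z 23.36146136020085 [ 512.5 -247.9] [160.   54.2] yaw 21.6
w2 z 23.442556647046388 [ 513.  -248.7] [160.1  52. ] yaw 21.6
w3 z 23.520444576117768 [ 512.8 -249.4] [161.1  50.8] yaw 21.6
top0 line 36 yaw -7.31 y at x=580 20.4 xr 543.0 629.0 z 31.8
top0 line 34 yaw -7.61 y at x=580 -44.2 xr 535.0 621.0 z 31.5
w1 line 100 yaw -7.74 y at x=580 -43.8 xr 536.0 625.0 z 31.6
w1 line 102 yaw -7.62 y at x=580 20.9 xr 544.0 633.0 z 31.7
w2 line 94 yaw -7.68 y at x=580 -43.4 xr 537.0 625.0 z 31.7
w2 line 81 yaw -7.7 y at x=580 21.3 xr 546.0 614.0 z 31.8
```

```bash
python3 - <<'E'
from h import *
d=load("w1");P=rng(d)
for y in range(170,290,8): print(y,[int(np.nan_to_num(x)) for x in P[y,215:300:6,2]])
E
```

```text
170 [0, 0, 1, 1, 1, 2, 1, 0, 0, 0, 1, 1, 1, 1, 1]
178 [1, 1, 0, 2, 1, 0, 0, 0, 1, 0, 3, 1, 0, 0, 2]
186 [0, 32, 31, 30, 28, 25, 0, 14, 9, 3, 2, 1, 2, 0, 1]
194 [0, 31, 32, 32, 31, 30, 31, 32, 31, 31, 32, 29, 31, 0, 1]
202 [1, 30, 31, 31, 31, 30, 28, 32, 30, 30, 31, 32, 33, 2, 2]
210 [1, 31, 31, 29, 32, 30, 30, 30, 32, 30, 30, 30, 29, 1, 2]
218 [2, 31, 30, 29, 30, 32, 31, 31, 30, 31, 31, 31, 27, 2, 2]
226 [0, 31, 30, 32, 30, 31, 30, 31, 30, 29, 30, 30, 2, 1, 2]
234 [0, 31, 31, 31, 30, 31, 32, 30, 31, 30, 30, 30, 1, 1, 0]
242 [0, 31, 32, 30, 32, 32, 31, 32, 32, 31, 31, 30, 0, 1, 1]
250 [31, 31, 31, 31, 30, 31, 31, 32, 30, 32, 32, 32, 2, 2, 1]
258 [30, 31, 93, 91, 88, 67, 62, 29, 31, 31, 29, 29, 2, 1, 1]
266 [31, 118, 115, 113, 112, 109, 108, 106, 104, 92, 31, 1, 1, 1, 0]
274 [29, 137, 137, 134, 132, 130, 129, 127, 126, 32, 29, 1, 0, 0, 2]
282 [146, 145, 145, 150, 150, 149, 145, 144, 143, 32, 30, 0, 1, 1, 1]
```

View pics/w1z.png

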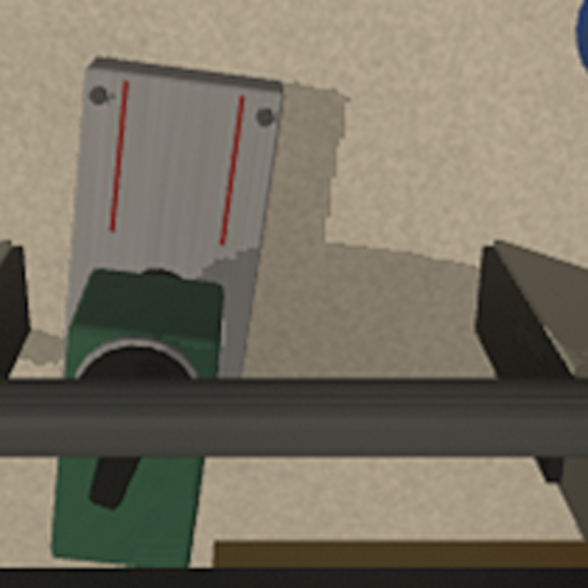

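```bash
python3 - <<'E'
from h import *
yaw=np.radians(-7.66);ex=np.array([np.cos(yaw),np.sin(yaw)]);ey=np.array([-ex[1],ex[0]]);
d=load("w1")
for uv in [(190+90/2.8,160+72/2.8),(190+187/2.8,160+82/2.8),(190+282/2.8,160+93/2.8)]:
    X=onplane(d,*uv,30)[:2]; print("front w1",X.round(1),"s",(X@ex).round(1))
P=rng(d); m=(abs(P[...,2]-31)<5)&(P[...,0]<650)&(abs(P[...,1]+11)<70); S=P[m][:,:2]@ex; T=P[m][:,:2]@ey
print("w1 depth s min",np.percentile(S,[0,.5,1,2]),"t",np.percentile(T,[.5,1,99,99.5]))
t=load("top0")
for a in [(290,268),(383,280),(335,274)]:
    X=onplane(t,130+a[0]/2.6,90+a[1]/2.6,30)[:2]; print("front top",X.round(1),(X@ex).round(1))
X=onplane(t,130+413/2.6,90+97/2.6,30)[:2]; print("back right top",X.round(1),(X@ex).round(1),X@ey)
k=np.array([648,-23]);print("knob s,t",k@ex,k@ey, "centre t",np.array([580,-11.3])@ey)
for i in ["top0"]:
    P=rng(t); 
    m=(P[...,2]>170)&(P[...,2]<215)&(np.hypot(P[...,0]-648,P[...,1]+23)<45); print("knob bar",m.sum(), P[m].mean(0))
    m2=(t["color"].max(-1)<60)&(np.hypot(P[...,0]-648,P[...,1]+23)<60)&(P[...,2]>140)
    v,u=np.where(m2);print(u.min(),u.max(),v.min(),v.max())
    cv2.imwrite("pics/kn.png",cv2.resize(t["color"][100:200,225:305,::-1],None,fx=6,fy=6,interpolation=cv2.INTER_CUBIC))
s=load("scene0")
cv2.imwrite("pics/kns.png",cv2.resize(s["color"][190:300,270:390,::-1],None,fx=5,fy=5,interpolation=cv2.INTER_CUBIC))
E
```

```text
front w1 [531.1 -56.6] s 533.9
front w1 [536.7  -3.9] s 532.4
front w1 [542.8  48.1] s 531.6
w1 depth s min [530.64830782 531.23922162 531.51230059 532.35479254] t [ 11.43447973  12.02725868 119.23072335 119.80873017]
front top [533.3  48.6] 522.0
front top [520.8 -57.6] 523.8
front top [527.   -2.9] 522.7
back right top [740.6 -89.4] 745.9 10.080758561475289
knob s,t 645.2833401116087 63.579957332526995 centre t 66.11153887117159
knob bar 132 [646.8687763  -21.68247944 187.97894471]
252 279 127 155
```

View pics/kn.png

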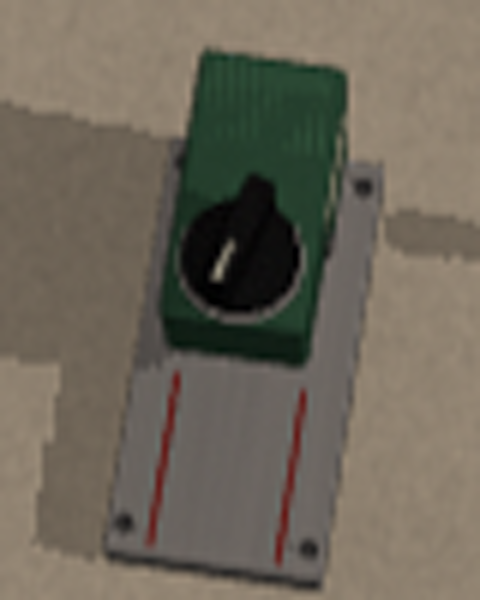

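View pics/kns.png

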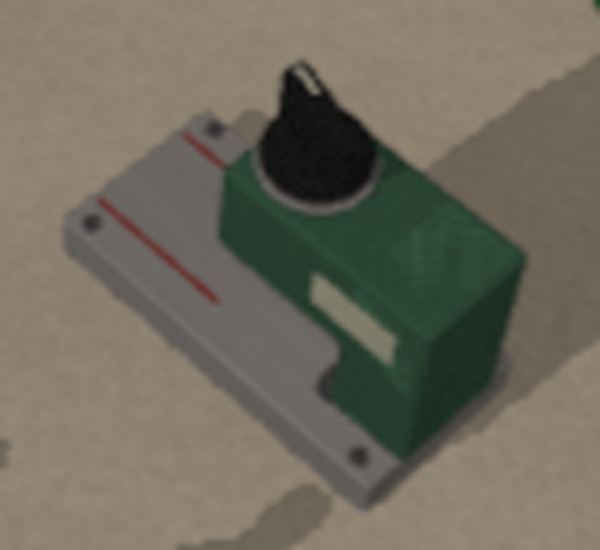

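```bash
python3 - <<'E'
from station import bot
from h import *
a=np.radians(21.6); g=np.array([512.8,-249.])-25*np.array([np.cos(a),np.sin(a)])
print(bot.solve_ik((*g,60),[180,0,201.6]))
bot.reach((*g,90),[180,0,201.6])
print(bot.get_joint_positions(),bot.get_position(),bot.get_tcp_rot(),bot.get_contact_force())
print(bot.movel((*g,4),vel=80,max_force=15),bot.get_position())
bot.grab(); print("gap",bot.get_finger_gap(),bot.get_time_s())
bot.movel((*g,40),vel=80)
shot(bot,"scene","s1");print(bot.get_finger_gap(),bot.get_position(),bot.get_contact_force(),bot.get_moment())
cv2.imwrite("pics/s1z.png",cv2.resize(load("s1")["color"][200:400,130:400,::-1],None,fx=2.8,fy=2.8))
E
```

```text
[  2.77427613  31.59866342  27.44154824 111.95131219 -21.39965949
  41.43615033 154.60590222]
[  1.00582195  29.21987232  29.64499063 110.66911659 -19.95497217
  45.11895625 153.40117652] [ 490.56253621 -257.71019571   90.82524397] [-1.79970684e+02  5.40629451e-02 -1.58374117e+02] [-0.55102513 -0.47335817  0.39862462]
False [ 489.89338461 -258.36027582    4.44081732]
gap 49.624027849771686 6.9667
50.108350533047464 [ 489.45325159 -257.96715291   39.88615894] [ 0.23038288  0.88732776 -1.21399529] [0.03485753 0.0038155  0.00098   ]
```

View pics/s1z.png

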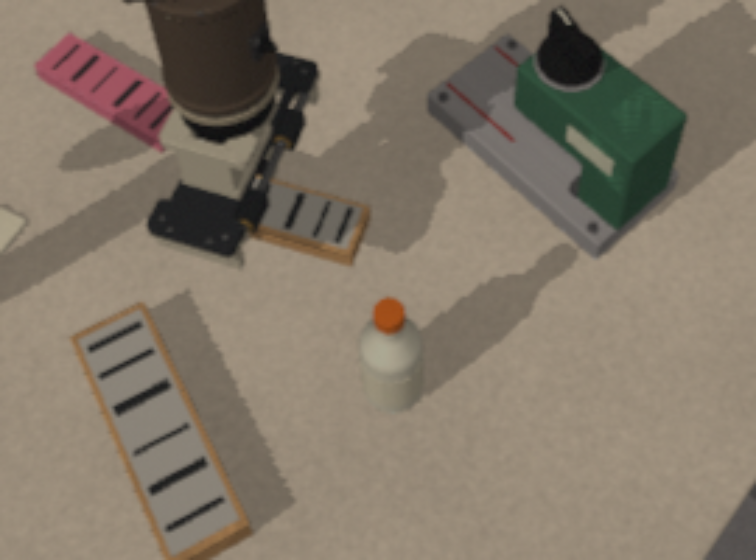

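```bash
cat > bed.py <<'E'
import numpy as np
Y=-7.66; a=np.radians(Y); ex=np.array([np.cos(a),np.sin(a)]); ey=np.array([-ex[1],ex[0]])
O=617*ex+66*ey
def W(x,y=0,z=0): p=O+x*ex+y*ey; return (p[0],p[1],30+z)
def B(p): q=np.array(p[:2])-O; return np.array([q@ex,q@ey,p[2]-30])
ROT=[180,0,180+Y]
E
python3 - <<'E'
from station import bot
from h import *; from bed import *
p=bot.get_position()
bot.movel((p[0],p[1],85),vel=100)
bot.movel(W(-112,0,50),vel=110,rotation=ROT)
shot(bot,"scene","s2"); d=load("s2")
print(bot.get_joint_positions(),B(bot.get_position()),bot.get_tcp_rot(),bot.get_time_s())
cv2.imwrite("pics/s2z.png",cv2.resize(d["color"][150:330,180:420,::-1],None,fx=3,fy=3))
E
```

```text
[-31.30175331  27.65866256  34.79214206 117.58966099 -23.51826977
  41.57342407 100.64801582] [-111.97620888   -0.42901667   50.02987045] [-1.79995444e+02  1.41086298e-03  1.72307463e+02] 10.75
```

View pics/s2z.png

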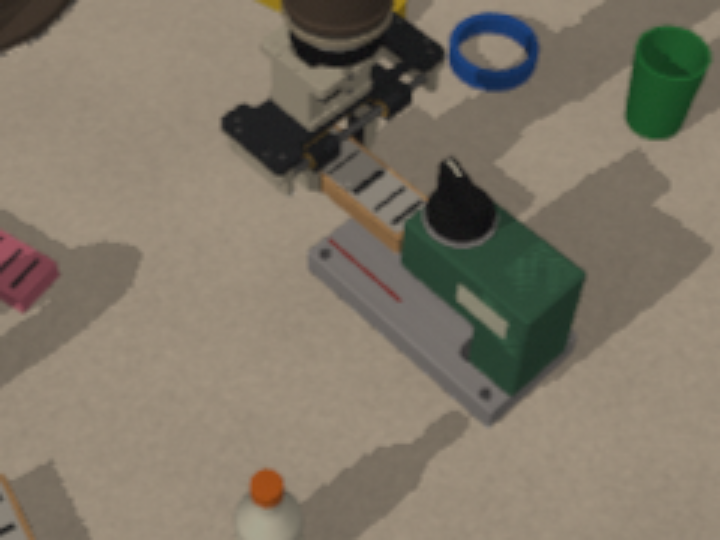

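The block is level and in line with the mouth, its tip just in front of the head. I'll lower it, slide it in, regrip it further back and push it home.

```bash
python3 - <<'E'
from station import bot
from h import *; from bed import *
r=bot.movel(W(-112,0,4.5),vel=50,max_force=4); z=B(bot.get_position()); print(r,z,bot.get_contact_force())
zz=z[2]+(0.5 if r else 0)
r=bot.movel(W(-45,0,zz),vel=50,max_force=15); print(r,B(bot.get_position()),bot.get_contact_force())
bot.open_gripper()
bot.movel(W(-73,0,4.5),vel=60); bot.grab(); print("gap",bot.get_finger_gap())
shot(bot,"scene","s3"); shot(bot,"top","t3"); print(bot.get_contact_force(),bot.get_time_s())
cv2.imwrite("pics/s3z.png",cv2.resize(load("s3")["color"][150:330,180:420,::-1],None,fx=3,fy=3))
E
```

```text
True [-112.51204368   -0.15217672    3.86887992] [-1.94028214  0.25644749  5.99204489]
False [-4.52940534e+01  1.09058236e-02  4.33826359e+00] [ 0.14584325 -0.36120446 -1.35446995]
gap 49.636397333386356
[-0.3341745  -0.65571605 -0.40112633] 15.4917
```

View pics/s3z.png

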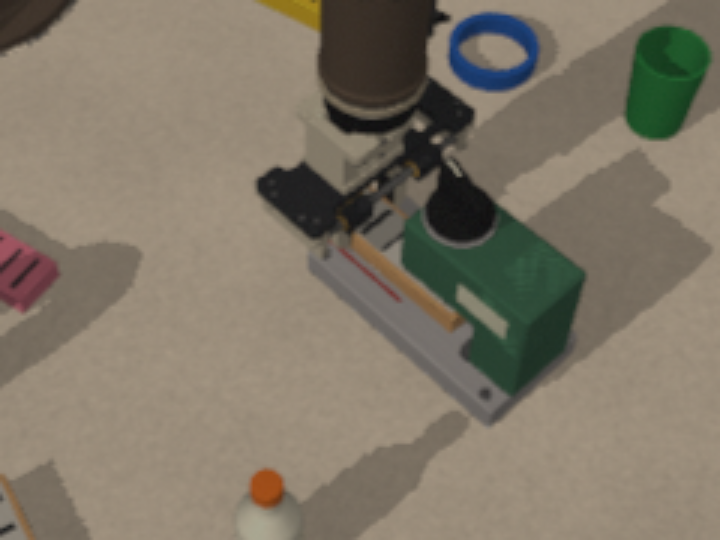

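```bash
python3 - <<'E'
from station import bot
from h import *; from bed import *
r=bot.movel(W(-44,0,4.5),vel=30,max_force=8); print(r,B(bot.get_position()),bot.get_contact_force())
bot.open_gripper()
bot.movel(W(-110,0,6),vel=80); bot.grab(); print(bot.get_finger_gap())
r=bot.movel(W(-76,0,6),vel=25,max_force=7); print(r,B(bot.get_position()),bot.get_contact_force())
bot.movel(W(-110,0,8),vel=80); 
bot.movel(W(-120,0,200),vel=200); bot.open_gripper()
shot(bot,"wrist","w4");shot(bot,"scene","s4");shot(bot,"top","t4");print(bot.get_time_s())
cv2.imwrite("pics/s4z.png",cv2.resize(load("s4")["color"][150:330,180:420,::-1],None,fx=3,fy=3))
E
```

```text
True [-54.43887277   0.13428551   4.43943733] [-1.43814926  0.13444493  6.40547317]
0.07238181690763945
True [-9.51502657e+01  5.14183731e-02  5.51426779e+00] [-0.0109791   0.3024901   0.54890791]
23.0667
```

View pics/s4z.png

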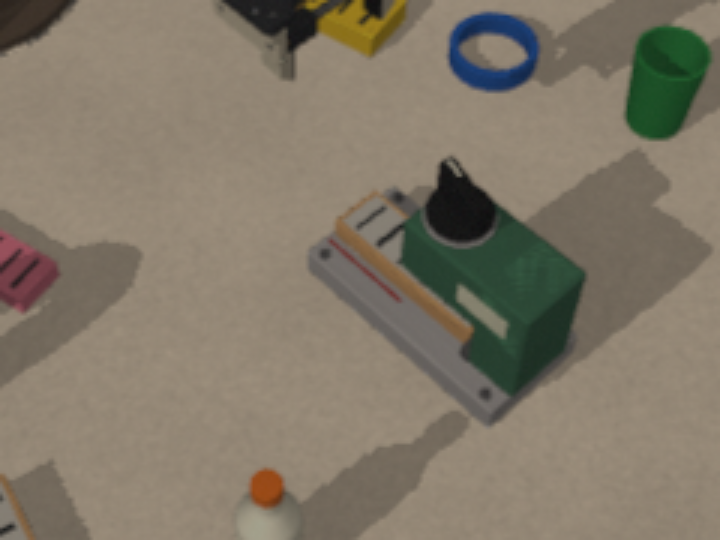

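View pics/w4.png

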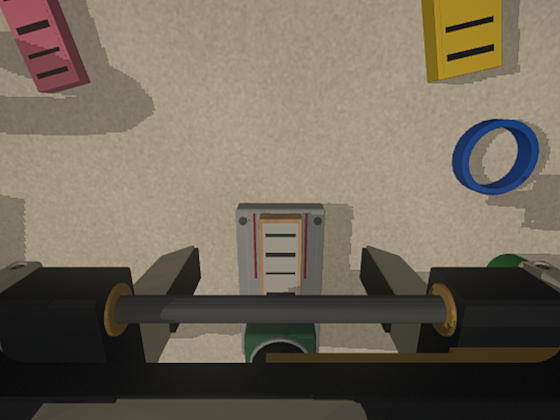

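```bash
python3 - <<'E'
from h import *; from bed import *
d=load("w4")
x0,y0=225,195
cv2.imwrite("pics/w4z.png",cv2.resize(d["color"][y0:y0+80,x0:x0+110,::-1],None,fx=7,fy=7,interpolation=cv2.INTER_CUBIC))
P=rng(d); 
q=(P[...,:2]-O); S=q@ex; T=q@ey; Z=P[...,2]
m=(abs(Z-53)<5)&(abs(T)<40)&(S<0)&(S>-120); print("blk depth s",np.percentile(S[m],[0,1,2,5]),"t",np.percentile(T[m],[0,1,2,98,99,100]),"z",np.median(Z[m]))
m=(abs(Z-31)<4)&(abs(T)<70)&(S<0)&(S>-120); print("bed s",np.percentile(S[m],[0,.5,1,2]),"t",np.percentile(T[m],[1,99]))
E
```

```text
blk depth s [-81.7245423  -81.27157485 -81.03571104 -79.236028  ] t [-25.2085174  -24.51246886 -24.1813814   23.74848776  24.42363675
  24.8172398 ] z 53.469686289768276
bed s [-86.90368248 -86.00225508 -85.91174745 -85.6713282 ] t [-54.30843772  53.4826608 ]
```

View pics/w4z.png

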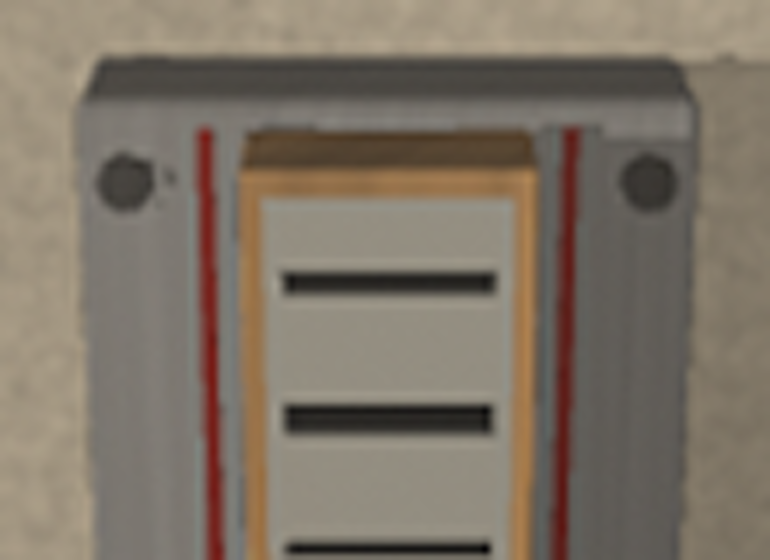

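The block is home and centred: w4 zoom shows about 5 mm of bed in front of its end, equal margins to the red lines, and no tilt. Next I'll look at the knob.

```bash
python3 - <<'E'
from station import bot
from h import *; from bed import *
k=W(35)
bot.reach((k[0],k[1]+25,330),[180,0,90]); shot(bot,"wrist","w5")
bot.movel((k[0]-40,k[1]+60,330),vel=150); shot(bot,"wrist","w6")
print(bot.get_joint_positions(),bot.get_time_s())
E
```

```text
[-47.03940283  29.53561341  63.12465899  85.2068243  -26.41800334
  81.37472953  16.98660375] 24.7917
```

View pics/w5.png

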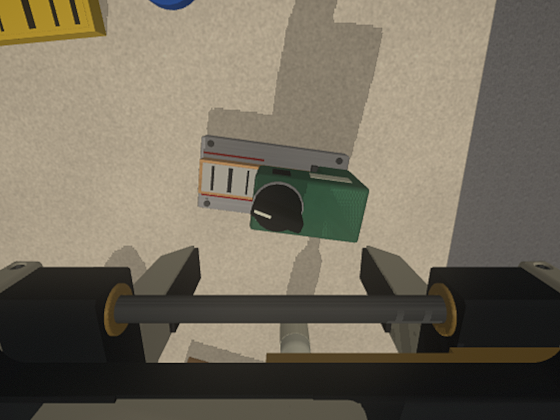

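View pics/w6.png

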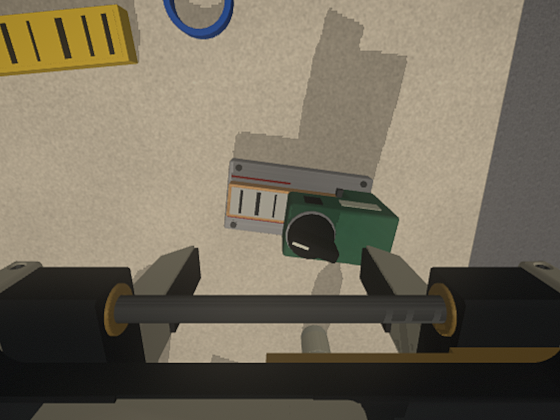

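```bash
python3 - <<'E'
from h import *; from bed import *
kb=W(35)
for n,c in [("w5",(278,205)),("w6",(312,233))]:
    d=load(n);P=rng(d); m=(P[...,2]>181)&(P[...,2]<200)&(np.hypot(P[...,0]-kb[0],P[...,1]-kb[1])<45)
    m=cv2.morphologyEx(m.astype(np.uint8),cv2.MORPH_OPEN,np.ones((2,2)))
    v,u=np.where(m); X=np.array([onplane(d,a,b,191)[:2] for a,b in zip(u,v)],np.float32)
    r=cv2.minAreaRect(X); f=cv2.fitLine(X,cv2.DIST_L2,0,.01,.01).ravel()
    print(n,m.sum(),"z",np.median(P[v,u,2]),np.round(r,1) if 0 else (np.round(r[0],1),np.round(r[1],1)),"yaw",np.degrees(np.arctan(f[1]/f[0])).round(1), "bed",B((*r[0],191)).round(1))
    u0,v0=c; cv2.imwrite(f"pics/{n}z.png",cv2.resize(d["color"][v0-45:v0+45,u0-50:u0+50,::-1],None,fx=6,fy=6,interpolation=cv2.INTER_CUBIC))
    # white mark
    h=cv2.cvtColor(d["color"],cv2.COLOR_RGB2HSV); w=(h[...,2]>150)&(P[...,2]>175)&(np.hypot(P[...,0]-kb[0],P[...,1]-kb[1])<45)
    v,u=np.where(w); X=np.array([onplane(d,a,b,191)[:2] for a,b in zip(u,v)],np.float32)
    if len(X)>5:
        f=cv2.fitLine(X,cv2.DIST_L2,0,.01,.01).ravel(); print("mark",len(X),X.mean(0),np.degrees(np.arctan(f[1]/f[0])))
print(kb)
E
```

```text
w5 806 z nan (array([654.3, -20.6]), array([16.6, 55.8])) yaw -23.1 bed [ 34.2   0.8 161. ]
mark 43 [638.59406  -15.554281] -22.740774
w6 759 z nan (array([653.5, -19.8]), array([17.2, 56.8])) yaw -23.2 bed [ 33.4   1.4 161. ]
mark 38 [638.48517  -15.677193] -21.77973
(np.float64(654.9793016940216), np.float64(-21.496845173462848), 30)
```

View pics/w5z.png

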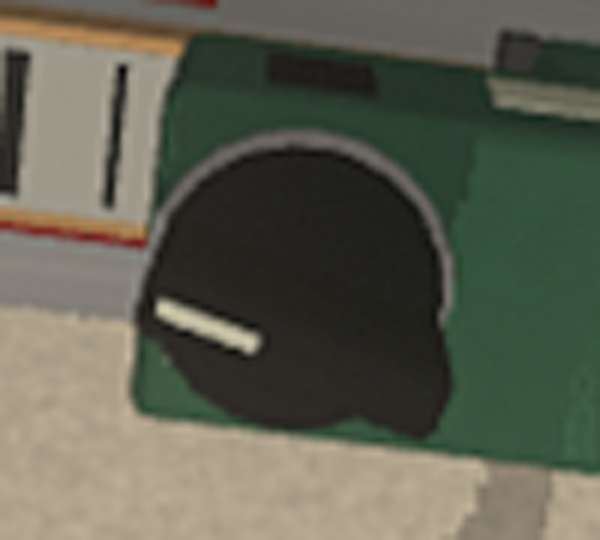

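View pics/w6z.png

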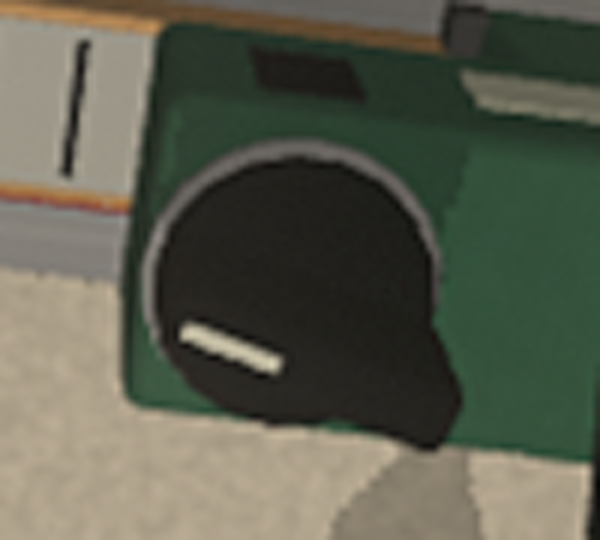

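```bash
python3 - <<'E'
from station import bot
from h import *; from bed import *
k=(654.2,-20.5)
print(bot.solve_ik((*k,162),[180,0,157]))
bot.reach((*k,215),[180,0,157]); print(bot.get_joint_positions())
r=bot.movel((*k,162.5),vel=60,max_force=10); print(r,bot.get_position())
bot.grab(); print(bot.get_finger_gap(),bot.get_contact_force(),bot.get_moment())
for y in [147,117,87]:
    bot.movel((*k,162.5),vel=40,rotation=[180,0,y])
    print(y,bot.get_tcp_rot()[2],bot.get_moment().round(3),bot.get_contact_force().round(1),bot.get_joint_positions().round(0),bot.get_time_s(),bot.get_finger_gap())
shot(bot,"wrist","w7")
E
```

```text
[-26.93090299  34.58253819  38.30848926  92.32542511 -23.62060029
  61.41770782  84.92648177]
[-27.88091493  31.973179    40.06061908  88.7105758  -21.67806329
  67.26434119  83.21070998]
False [654.47868139 -20.60229121 162.90713241]
13.82204811442789 [-3.30281519 -4.57254802  0.65604384] [-1.05429241  0.60739195  0.04589936]
147 146.85574825235946 [-1.101  0.8   -0.181] [-3.9 -5.5  1.6] [-28.  35.  41.  92. -25.  62.  77.] 28.4 14.058980080970478
117 116.83620801558311 [-1.544  1.622 -0.177] [-6.9 -6.9  3.6] [-33.  38.  49.  93. -31.  64.  52.] 29.075 14.033538039541195
87 86.79568786734593 [-1.64   2.66  -0.126] [-13.1  -7.4   7.8] [-36.  41.  57.  93. -37.  67.  27.] 29.75 13.57743541105326
```

View pics/w7.png

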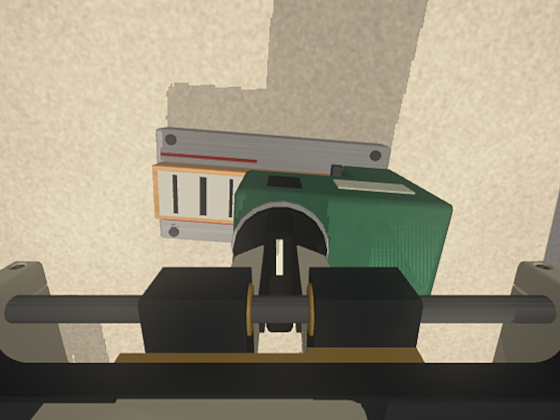

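```bash
python3 - <<'E'
from station import bot
from h import *
k=(653.2,-21.0)
bot.movel((*k,162),vel=20); print(bot.get_contact_force().round(1),bot.get_moment().round(2))
for y in [60,30,0,-30,-60,-80]:
    q=bot.solve_ik((*k,162),[180,0,y]);print(y,None if q is None else np.round(q))
E
```

```text
[-9.9 -5.8  8. ] [-1.36  2.15 -0.13]
60 [-39.  44.  64.  93. -42.  70.   4.]
30 [-41.  48.  71.  94. -48.  74. -21.]
0 [-42.  51.  74.  94. -50.  76. -49.]
-30 [-40.  45.  66.  94. -43.  70. -85.]
-60 [ -40.   45.   66.   94.  -43.   70. -115.]
-80 [ 32.  44. -61.  87.  40.  73. 156.]
```

```bash
cat > turn.py <<'E'
from station import bot
from h import *
def orange(d):
    h=cv2.cvtColor(d["color"],cv2.COLOR_RGB2HSV); P=rng(d)
    m=(h[...,0]>4)&(h[...,0]<20)&(h[...,1]>140)&(h[...,2]>90)&(P[...,2]>85)&(P[...,2]<165)&(np.hypot(P[...,0]-660,P[...,1]-20)<50)
    v,u=np.where(m); 
    if len(u)<3: return len(u),None
    return len(u),(u.mean().round(),v.mean().round())
def step(k,z,y,tag):
    bot.movel((*k,z),vel=40,rotation=[180,0,y]); d=shot(bot,"wrist",tag)
    print(y,round(bot.get_tcp_rot()[2],1),"M",bot.get_moment().round(2),"F",bot.get_contact_force().round(1),"q",bot.get_joint_positions().round(0)[[2,4,6]],"gap",round(bot.get_finger_gap(),1),"orange",orange(d),"t",round(bot.get_time_s(),1),flush=True)
E
python3 - <<'E'
from turn import *
k=(652.5,-21.5)
for y in [77,67,57,47,37]: step(k,162,y,f"y{y}")
E
```

```text
77 76.9 M [-1.09  2.05 -0.11] F [-9.5 -5.4  9. ] q [ 60. -39.  18.] gap 13.9 orange (0, None) t 30.4
67 66.9 M [-0.94  2.47 -0.19] F [-11.7  -4.1   8.7] q [ 62. -40.  10.] gap 13.7 orange (0, None) t 30.8
57 56.9 M [-0.84  2.84 -0.15] F [-13.3  -2.3  11.3] q [ 65. -42.   2.] gap 14.0 orange (0, None) t 31.2
47 46.9 M [-0.68  3.22 -0.17] F [-14.9  -1.5  11.6] q [ 67. -44.  -7.] gap 14.0 orange (0, None) t 31.6
37 36.9 M [-0.4   3.54 -0.08] F [-15.3  -1.1  13.4] q [ 69. -46. -15.] gap 14.1 orange (83, (np.float64(242.0), np.float64(194.0))) t 31.9
```

```bash
python3 - <<'E'
from h import *
for n in ["y47","y37"]:
    c=load(n)["color"][130:290,170:330,::-1]
    cv2.imwrite(f"pics/{n}z.png",cv2.resize(c,None,fx=3.6,fy=3.6,interpolation=cv2.INTER_CUBIC))
E
```

```text
(no output)
```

View pics/y37z.png

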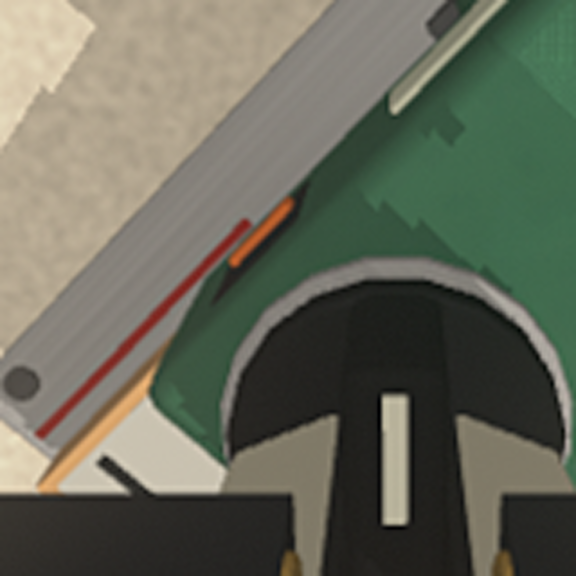

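View pics/y47z.png

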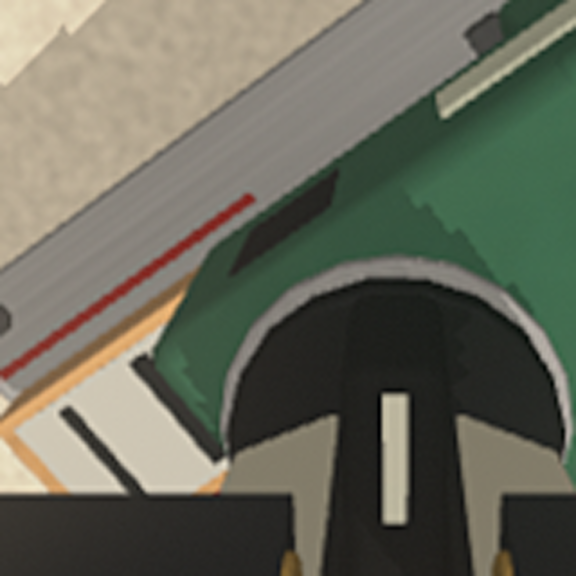

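The tab shows orange at y37 (≈(242,194)), about 2 mm out, so the spring has just begun to give. I'll turn on in small steps and measure how far the tab stands out.

```bash
cat >> turn.py <<'E'
from bed import *
def tab(d,z=120):
    h=cv2.cvtColor(d["color"],cv2.COLOR_RGB2HSV); P=rng(d)
    m=(h[...,0]>4)&(h[...,0]<20)&(h[...,1]>140)&(h[...,2]>70)&(np.hypot(P[...,0]-660,P[...,1]-25)<55)&(P[...,2]>85)
    v,u=np.where(m)
    if len(u)<5: return None
    X=np.array([B(onplane(d,a,b,z))[:2] for a,b in zip(u,v)])
    return len(u),"y 2..98%",np.percentile(X[:,1],[2,98]).round(1),"x",np.percentile(X[:,0],[2,98]).round(1),"z",np.nanmedian(P[m][:,2]).round(1)
E
python3 - <<'E'
from turn import *
print(tab(load("y37")))
k=(652.5,-21.5)
for y in [30,23,16]: step(k,162,y,f"y{y}"); print(tab(load(f"y{y}")))
E
```

```text
(2780, 'y 2..98%', array([-119.2,   36.4]), 'x', array([-130.2,   31.6]), 'z', np.float64(255.7))
30 29.9 M [-0.25  3.75  0.01] F [-16.8  -0.8  13.3] q [ 70. -47. -22.] gap 13.4 orange (127, (np.float64(237.0), np.float64(198.0))) t 32.2
(2636, 'y 2..98%', array([-106.1,   37.5]), 'x', array([-128.3,   35.8]), 'z', np.float64(255.7))
23 22.9 M [-0.02  3.9  -0.09] F [-17.6   0.8  15.3] q [ 71. -47. -28.] gap 14.3 orange (171, (np.float64(233.0), np.float64(203.0))) t 32.6
(2290, 'y 2..98%', array([-91. ,  45.5]), 'x', array([-123.2,   38.4]), 'z', np.float64(255.5))
16 15.9 M [ 0.11  4.06 -0.04] F [-17.6   0.8  14.8] q [ 72. -48. -35.] gap 14.0 orange (211, (np.float64(229.0), np.float64(208.0))) t 32.9
(2531, 'y 2..98%', array([-74.8,  69. ]), 'x', array([-118.8,   39.3]), 'z', np.float64(255.6))
```

```bash
sed -i 's/&(P\[...,2\]>85)$/\&(P[...,2]>85)\&(P[...,2]<165)/' turn.py; python3 - <<'E'
from turn import *
for n in ["y37","y30","y23","y16"]: print(n,tab(load(n)))
c=load("y16")["color"][130:290,170:330,::-1]
cv2.imwrite("pics/y16z.png",cv2.resize(c,None,fx=3.6,fy=3.6,interpolation=cv2.INTER_CUBIC))
E
```

```text
y37 (84, 'y 2..98%', array([35.9, 37.9]), 'x', array([25.9, 42.4]), 'z', np.float64(119.2))
y30 (129, 'y 2..98%', array([35.5, 39. ]), 'x', array([25.8, 42.4]), 'z', np.float64(119.2))
y23 (172, 'y 2..98%', array([35.6, 40.2]), 'x', array([26.2, 42.6]), 'z', np.float64(118.8))
y16 (211, 'y 2..98%', array([35.8, 41.6]), 'x', array([26.6, 43. ]), 'z', np.float64(118.3))
```

View pics/y16z.png

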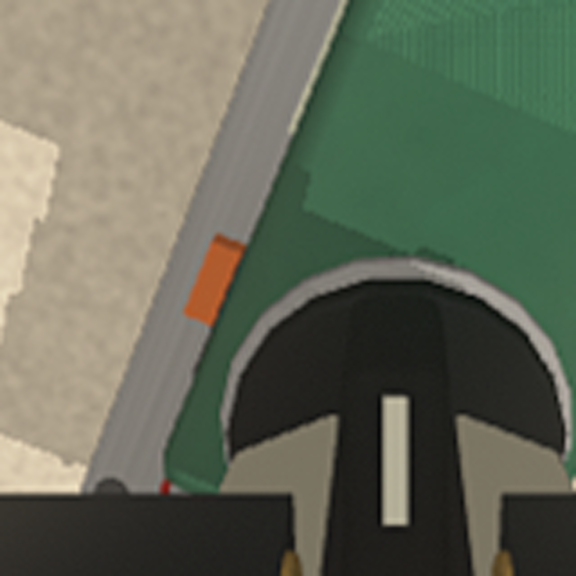

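```bash
python3 - <<'E'
from turn import *
k=(652.5,-21.5)
for y in [11,7]: step(k,162,y,f"y{y}"); print(tab(load(f"y{y}")),tab(load(f"y{y}"),117),tab(load(f"y{y}"),123))
bot.open_gripper(); bot.movel((*k,235),vel=80)
bot.movel((k[0]-10,k[1]+30,260),vel=120,rotation=[180,0,40]); d=shot(bot,"wrist","v1"); print(tab(d))
print(bot.get_joint_positions(),bot.get_time_s())
c=d["color"]; cv2.imwrite("pics/v1.png",c[...,::-1])
E
```

```text
11 10.9 M [ 0.23  4.13 -0.09] F [-19.3   1.5  14.9] q [ 72. -48. -39.] gap 13.8 orange (224, (np.float64(227.0), np.float64(211.0))) t 33.2
(224, 'y 2..98%', array([36.4, 42.6]), 'x', array([26.7, 43.2]), 'z', np.float64(118.0)) (224, 'y 2..98%', array([36.6, 42.9]), 'x', array([25.4, 42.2]), 'z', np.float64(118.0)) (224, 'y 2..98%', array([36.2, 42.4]), 'x', array([28. , 44.2]), 'z', np.float64(118.0))
7 6.9 M [ 0.37  4.12 -0.05] F [-20.4   2.3  15.7] q [ 73. -49. -43.] gap 13.8 orange (230, (np.float64(224.0), np.float64(214.0))) t 33.5
(230, 'y 2..98%', array([37. , 43.6]), 'x', array([27. , 43.3]), 'z', np.float64(117.8)) (230, 'y 2..98%', array([37.3, 43.9]), 'x', array([25.7, 42.3]), 'z', np.float64(117.8)) (230, 'y 2..98%', array([36.8, 43.2]), 'x', array([28.3, 44.4]), 'z', np.float64(117.8))
(147, 'y 2..98%', array([36. , 44.7]), 'x', array([26. , 41.5]), 'z', np.float64(117.8))
[-43.48813494  37.94729588  66.9055366   87.99521343 -35.34886039
  77.70157939 -23.4243434 ] 36.625
```

View pics/v1.png

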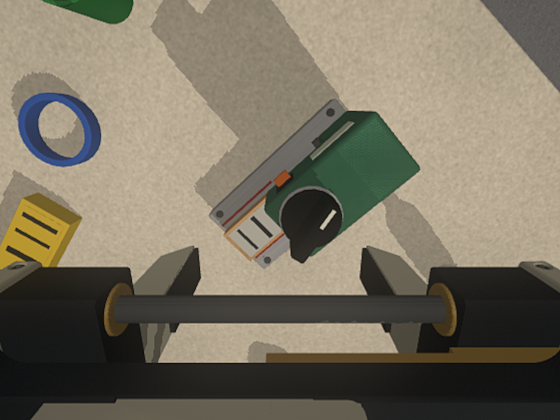

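```bash
python3 - <<'E'
from turn import *
p=W(35,-38); bot.movel((p[0],p[1],235),vel=150,rotation=[180,0,82.34]); d=shot(bot,"wrist","v2"); print(tab(d,123),tab(d,120),bot.get_time_s())
u=cam(d)[0]; print("cam bed",B(u))
u0,v0=[int(x) for x in proj(d,np.array([*W(35,35)[:2],120]))[0]]; print(u0,v0)
c=d["color"][v0-40:v0+40,u0-50:u0+50,::-1]; cv2.imwrite("pics/v2z.png",cv2.resize(c,None,fx=7,fy=7,interpolation=cv2.INTER_CUBIC))
P=rng(d); q=P[...,:2]-O; T=q@ey; S=q@ex
m=(P[...,2]>138)&(P[...,2]<152)&(S>60)&(S<78); print("head y edge at top",np.percentile(T[m],[0.5,1,99,99.5]))
E
```

```text
(182, 'y 2..98%', array([35.9, 43.2]), 'x', array([26.3, 40.7]), 'z', np.float64(118.0)) (182, 'y 2..98%', array([35.8, 43.2]), 'x', array([26.2, 40.7]), 'z', np.float64(118.0)) 37.5667
cam bed [ 37.14401408  46.24987361 363.64294681]
277 121
head y edge at top [-33.46927888 -33.2114785   34.29133562  34.32203937]
```

View pics/v2z.png

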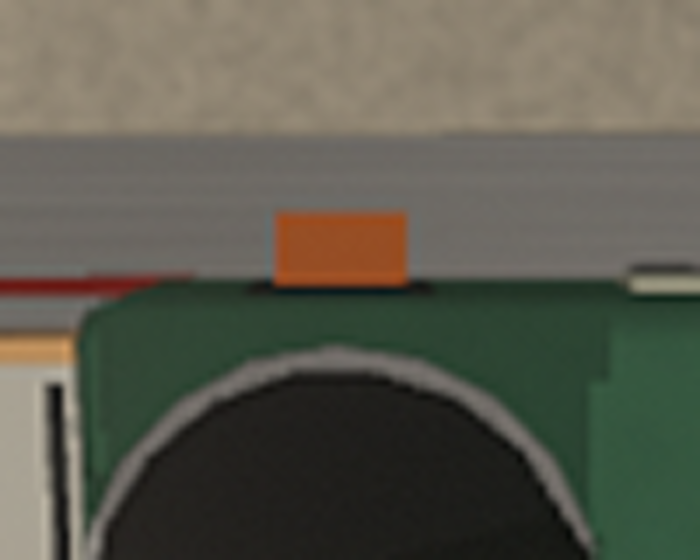

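The straight-down view gives 131 px for the 16 mm tab and about 72 px of protrusion, so it stands out about 9 mm. That agrees with the knob angle since it first showed, which gives 8.5 to 9.3 mm. I'll back off and do a final check.

```bash
python3 - <<'E'
from turn import *
p=W(-120,0,230); bot.movel(p,vel=200,rotation=[180,0,130]); bot.reach(W(-120,0,200),ROT)
d=shot(bot,"wrist","w9"); shot(bot,"scene","s9"); t=shot(bot,"top","t9")
print(bot.get_time_s(), bot.get_contact_force())
P=rng(d); q=(P[...,:2]-O); S=q@ex; T=q@ey; Z=P[...,2]
m=(abs(Z-53)<5)&(abs(T)<40)&(S<0)&(S>-120); print("blk s",np.percentile(S[m],[0,1,2,5]),"t",np.percentile(T[m],[1,2,98,99]),"z",np.median(Z[m]))
m=(abs(Z-31)<4)&(abs(T)<70)&(S<0)&(S>-120); print("bed s",np.percentile(S[m],[0,.5,1]))
x0,y0=225,195
cv2.imwrite("pics/w9z.png",cv2.resize(d["color"][y0:y0+80,x0:x0+110,::-1],None,fx=7,fy=7,interpolation=cv2.INTER_CUBIC))
s=load("s9");s0=load("scene0")
for n,X in [("glue",(679,-291)),("cup",(674,280)),("tape",(506,259))]:
    u,v=proj(s,np.array([*X,40]))[0].astype(int); a=s["color"][v-45:v+30,u-30:u+30].astype(int);b=s0["color"][v-45:v+30,u-30:u+30].astype(int); print(n,abs(a-b).mean())
E
```

```text
39.4167 [ 0.64387795  0.0612244  -0.25967373]
blk s [-81.74106498 -81.3789842  -81.09207409 -79.24898322] t [-24.59928885 -24.00353589  23.80828105  24.26435495] z 53.447812883031844
bed s [-86.54615991 -86.11431987 -86.01425236]
glue 7.947111111111111
cup 9.273555555555555
tape 12.571851851851852
```

View pics/w9z.png

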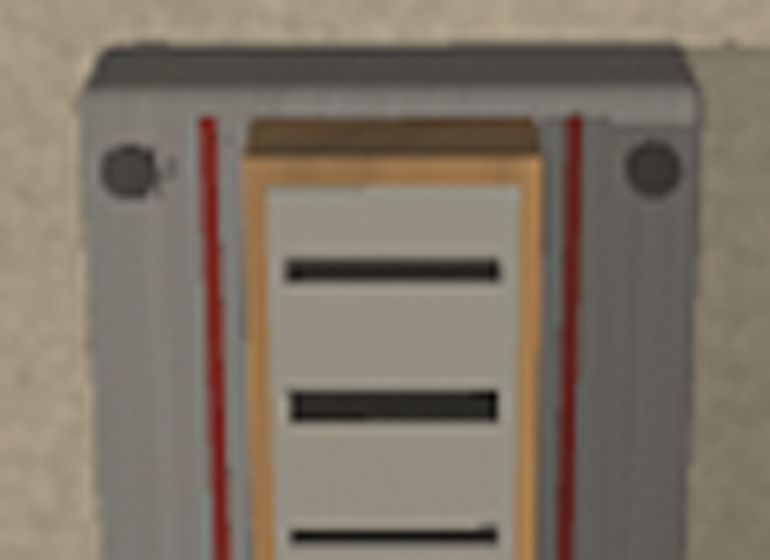

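View pics/s9.png

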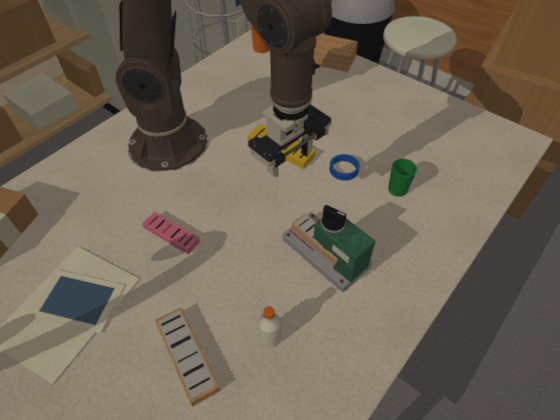

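The block hasn't moved since it was seated. The tape, cup and glue are at their original pixels (344,166), (402,178) and (269,327). I'm handing in.

```bash
python3 - <<'E'
from station import bot
bot.finish_job(); print(bot.get_time_s())
E
```

```text
the job is handed in; nothing more can be done
the job is handed in; nothing more can be done
```

The block is clamped in the press, picture up and home against the stop. I handed the job in with the clock at about 39 s of the 72 s allowed; no verdict is reported.

**What I did:** I slid the block in on the bed, regripped it further back and pushed it until it met the stop. Then I turned the knob about 150° clockwise, watching the tab with the wrist camera, let go and backed off.

**Last checks:**
- **Block:** it lies about 1 mm or less from home, within about 1 mm of the centre line, square and flat. It did not shift while being clamped.
- **Tab:** it stands about 8.5 to 9.3 mm out. The straight-down picture gave about 9 mm by scale, and the knob angle since it first showed agrees.
- **Force:** I did not measure the clamping force. A tab at about 9 mm implies about 19.5 N.
- **Bystanders:** the tape, cup and glue are at the same place in the scene picture as at the start.

**What disagreed:**
- **Tab readings:** the pixel readings of the tab's tip ranged from about 8 to 10 mm out, depending on the view.
- **Side load:** while I turned the knob, the sideways force on the tool rose to about 20 N, probably because my grip was slightly off the screw axis. Shifting the grip a millimetre or two eased it at first, but it climbed again as I turned.

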